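Back the assembly dial off by one notch

TASK

The ratchet wheel of the assembly fixture has been stepped one notch too far. With a fingertip, push the pawl's knobbed lever away from the wheel until the pawl is lifted out of the teeth and stays thrown back, push the wheel backward (clockwise seen from above) by exactly one notch against one of its upright posts, then push the lever back over so that the pawl drops fully into the next tooth gap. Only touch and push: do not pick anything up, leave the lock cylinders standing in their nests and the other things on the bench where they are, and finish clear of everything.

Things in the scene. Friction and masses are not known exactly. Their poses are not given: they have to be found in the camera images.
- fixture: Fixture bolted to the bench: aluminium base plate, 18 mm thick, x -135 to +135, y -135 to +235 mm. Origin on the wheel's vertical axis at bench level; x, y along the plate's sides, z up. On it lies the flat steel ratchet wheel, 12 sawteeth, 244 mm over the teeth, top face 46 mm above the bench. The pawl's bracket stands on the +y side, 84 mm high, 44 mm wide in x.
- wheel (a joint): Turn of the ratchet wheel, rad, positive counter-clockwise seen from above (forward), negative clockwise (backward). One notch = 0.5236. Starts within 0.02 of 0 (a gap under the pawl's nose); about 0.035 of play backward from 0 and 0.13 forward, then a tooth meets the nose; beyond that forward the nose rides up the next tooth's slope and clicks over. It turns stiffly (2 to 4 N at a post) and stays where it is left.
- pawl (a joint): Swing of the pawl about its level hinge pin (along the fixture's x), rad. 0 = down, nose 11 mm deep in a tooth gap; grows as the lever is pushed outward, away from the wheel (fixture +y); stop at 1.00. Its weight carries it over: above about 0.6 it falls back and stays lifted, below about 0.45 it falls down to 0. 0.5 to 1.5 N at the knob moves it.
- pawl_pivot (a point): Centre of the pawl's hinge pin: 185 mm from the wheel's axis along the fixture's +y, 70 mm above the bench.
- pawl_knob (a point): Centre of the steel ball knob, 30 mm wide, on the pawl's lever (10 mm round bar), 80 mm from the pin. Pawl down: lever leans 25 degrees towards the wheel (knob 34 mm inward of the pin, 72 mm above it); thrown back: 32 degrees outward (43 mm outward, 67 mm above). The arm (16 mm wide, 74 mm long) lies 65 degrees from the lever on the wheel's side and swings up with it.
- post0 (a point): Centre of the top of an upright steel post on the wheel, 14 mm in diameter, 45 mm tall (top 91 mm above the bench), 90 mm from the wheel's axis; at 60 degrees from the fixture's x axis (towards y) when the wheel reads 0. It turns with the wheel.
- post1 (a point): As post0, at 180 degrees (the side near the robot).
- post2 (a point): As post0, at 300 degrees.
- nest0 (a point): Point on the axis of a black round nest on the wheel (44 mm outside, 34 mm inside, 14 mm high wall), 68 mm from the wheel's axis, at 0 degrees when the wheel reads 0; the point lies 70 mm above the bench, where the middle of a standing lock cylinder is.
- nest1 (a point): Point on the axis of a black round nest on the wheel (44 mm outside, 34 mm inside, 14 mm high wall), 68 mm from the wheel's axis, at 120 degrees when the wheel reads 0; the point lies 70 mm above the bench, where the middle of a standing lock cylinder is.
- nest2 (a point): Point on the axis of a black round nest on the wheel (44 mm outside, 34 mm inside, 14 mm high wall), 68 mm from the wheel's axis, at 240 degrees when the wheel reads 0; the point lies 70 mm above the bench, where the middle of a standing lock cylinder is.
- lock0_mid (a point): Middle of a loose brass lock cylinder, 28 mm in diameter, 42 mm tall, standing in nest0 (its top 91 mm above the bench). It rides along with the wheel.
- lock1_mid (a point): Middle of a loose brass lock cylinder, 28 mm in diameter, 42 mm tall, standing in nest1 (its top 91 mm above the bench). It rides along with the wheel.
- lock2_mid (a point): Middle of a loose brass lock cylinder, 28 mm in diameter, 42 mm tall, standing in nest2 (its top 91 mm above the bench). It rides along with the wheel.
- spare_mid (a point): Middle of a spare brass lock cylinder, 28 mm in diameter, 42 mm tall, standing loose on the base plate between the pawl's bracket and the -x edge.
- collar: Loose steel collar, 34 mm across, 10 mm high, lying on a corner of the base plate; origin at the centre of its underside.
- driver: Screwdriver lying on the bench along the base plate on the -y side, 200 mm long, 26 mm thick; origin under its middle.
- oil: Small white bottle, 42 mm in diameter, 115 mm tall, standing on the bench by the base plate's +y edge; origin at the centre of its underside.
- plate: Finished aluminium lock plate, 150 mm wide, about 90 mm tall, standing leaned on its steel housing on the bench beyond the screwdriver; origin under the plate's lower middle.
Things that resemble listed ones, but are neither listed nor needed, are in the scene too. Leave any black look-alike of the part that bears lock2_mid alone.

How it is judged:
By the outcome, as a careful person would: the job done as asked, in the order asked, and still so for the second after the job is handed in, with the robot touching nothing.
It also fails if it takes over 61 s, if anything falls off the work surface, if the arm or the gripper's body presses on something with over 40 N, if the wrist force passes 120 N, or if a joint passes its speed limit or range.

ROBOT

A 7-joint arm with a two-finger parallel gripper is mounted at the origin on the work surface. World frame = base frame: x ahead of the robot, y to its left, z up, the work surface at z = 0. Lengths are in mm, angles in rad, forces in N, time in s.
With the tool pointing down it reaches from about 400 to 875 mm from the base axis. Payload 4.4 kg.
Tool frame: the origin (TCP) lies at the very end of the fingers, on their centre line; the grasp point (between the pads) lies 19 mm behind it; z points along the fingers, y is the line along which they close (so a half turn about z gives the same grasp; the last joint's range is limited). The gripper opens to 85 mm and grips with 20 to 120 N. Pads are 22 mm wide; open, the fingers measure 114 mm over their backs; the gripper's body (76 mm by 85 mm) begins 54 mm behind the grasp point. The pads swing forward as they close: fully open they stand 13 mm farther back than shut.
Start: joints at [-1.307, 0.628, 0.038, 1.517, -0.027, 0.996, -0.02], TCP at [210.481, 614.992, 231.313] pointing down, gripper open.
Joint ranges: [-3.06, 3.06], [-0.37, 2.12], [-1.25, 1.32], [0.18, 2.47], [-1.1, 4.24], [0.23, 1.98], [-2.94, 2.94]. Speed limits (rad/s): [2.57, 2.57, 3.14, 3.14, 3.14, 3.14, 3.14].

INTERFACE

Orientations are given as [roll, pitch, yaw] about the fixed x, y, z axes, in that order (R = Rz(yaw) Ry(pitch) Rx(roll)).
In Python, from cell import ctrl gives the robot as it stands.
- The arm moves only by the tool step_arm, never from a script. Its argument "series" is a list that holds one entry, the list of rows, each a list of 7 numbers: the turn, a rotation vector about the tool's x, y, z as a fraction of full scale, then the shift along the tool's x, y, z as a fraction of full scale, then the closure, from 0 (fully open) to 1 (shut). In form: [[[ax, ay, az, tx, ty, tz, gripper], ...]]. A call has 1 to 12 rows; each row shifts and turns the commanded pose from where the row before left it, along the tool's axes as they then stand; what a row does not reach is not made up. Full scale, the value 1, is 150 mm for a shift and 45 degrees for a turn. A row lasts 1/10 s, in which the tool goes at most 50 mm and 8.59 degrees, less where a joint would pass 70% of its speed; a pose out of reach is approached as far as the arm can. A call with a number of a shift or a turn outside -1 to 1 is refused whole. A call with a gripper value outside its range is refused whole. The fingers move at their own pace and stop on an object; the grip force is fixed at half the most. Time passes only in rows, so rows that do not move let the fingers close. It gives the time, the measured TCP pose, the force, the opening and the grip force at its end, in the units of the state.
- ctrl.read_state(): the state, without advancing time (a new reading comes with each control period).
- ctrl.get_image(name): name is "scene" or "side" or "wrist"; returns a dict with "img" (384x512x3 uint8, red, green, blue), "fx", "fy", "cx", "cy" (pixels), "dist" ([k1, k2, p1, p2, k3] as OpenCV has them; the pictures are not rectified), "R" (3x3) and "t" (3): a world point X has camera coordinates R X + t. Camera axes: x right, y down, z forward; pixel columns grow to the right and rows downward; lengths in mm; the calibration is good to about 2 mm. A picture is of the moment at which its call begins. There is no depth.
- ctrl.finish_job(): hands the job in; it is judged then, once.
Trained networks look in a picture, given as the dict that the camera call returned (one of the last four; its "shot" number tells which), for a name from the list of things; names that differ only in an ending like _2 or _b are one class to them, and where a whole thing is asked for, a point or a joint stands for the part that bears it (a point fixed in the world has none). Each returns a list of dicts, best first, with "score" (0 to 1); they miss things now and then, are a little off and sometimes report something else, mostly with a low value. They report only what shows in the picture. A call takes as long as a camera call. They do not tell look-alikes from the thing itself.
- ctrl.recognise(picture, thing): "centre" ([column, row] in pixels, amid what is visible of it).
The state is a dict: "clock": time; "qpos": joint angles; "qd": joint speeds; "tau": joint torques, N m; "eef_pos": TCP position; "tool_rot": TCP orientation; "force": force on the tool from outside, world axes, zero at the start; "torque": the same for the moment, N m; "width": finger opening in mm; "gripper_force": force on a finger pad.
Only numpy, scipy, OpenCV 4.12 (cv2) and the standard library are available. Lean on these libraries where they do the work, as an engineer would, in place of code of your own. Each camera call takes 0.05 s, during which the arm holds its last target. There are 200 camera calls.

## Working session

There is one attempt and no reset: what is moved stays moved. The work goes in short steps, Python scripts to look and compute and a tool call to move; the robot and the scene stay as the last step left them, time stands still between calls to the robot, and variables do not carry over. Pictures are saved under pics/ and viewed, at most 10 in all, crops included, and the job is handed in when it is done.

Besides the shell and the picture viewer there is one more tool, called as name([rows], argument=value, ...), one row to a line, values as JSON. step_arm: Moves the arm, as the interface text tells. Shift numbers are shares of 150 mm and turn numbers shares of 45 degrees, none past 1 either way. Its arguments: {"type":"object","properties":{"series":{"type":"array","items":{"type":"array","items":{"type":"array","items":{"type":"number","minimum":-1,"maximum":1}}}}},"required":["series"]}

```bash
mkdir -p pics; ls; cat > h.py <<'E'
import numpy as np, cv2
from cell import ctrl
def ray(p,uv):
    K=np.array([[p['fx'],0,p['cx']],[0,p['fy'],p['cy']],[0,0,1]]);R=np.array(p['R']);t=np.array(p['t'])
    n=cv2.undistortPoints(np.array([[uv]],float),K,np.array(p['dist'],float))[0,0]
    return -R.T@t, R.T@np.array([n[0],n[1],1.])
def atz(p,uv,z):
    c,d=ray(p,uv); return c+d*(z-c[2])/d[2]
def proj(p,X):
    K=np.array([[p['fx'],0,p['cx']],[0,p['fy'],p['cy']],[0,0,1]])
    return cv2.projectPoints(np.array(X,float).reshape(-1,1,3),cv2.Rodrigues(np.array(p['R'],float))[0],np.array(p['t'],float),K,np.array(p['dist'],float))[0].reshape(-1,2)
def save(p,n,crop=None,s=1):
    im=p['img'] 
    if crop: im=im[crop[1]:crop[3],crop[0]:crop[2]]
    cv2.imwrite('pics/'+n,cv2.resize(im,None,fx=s,fy=s,interpolation=cv2.INTER_CUBIC)[:,:,::-1])
E
python3 - <<'E'
from h import *
s=ctrl.read_state();print(s)
Z={'post0':91,'post1':91,'post2':91,'lock0_mid':70,'nest0':70,'pawl_knob':142,'spare_mid':39,'collar':23,'oil':57,'driver':13,'plate':45,'fixture':20,'pawl':100,'wheel':46}
for n in ['scene','side']:
    p=ctrl.get_image(n);save(p,n+'0.png',s=1.5)
    print(n,(-np.array(p['R']).T@np.array(p['t'])).round())
    for k,z in Z.items():
        print(k,[(np.round(r['centre']).tolist(),round(r['score'],2),atz(p,r['centre'],z)[:2].round().tolist()) for r in ctrl.recognise(p,k)][:5])
E
```

```text
pics
{'clock': 0.0, 'qpos': array([-1.30679088,  0.62935905,  0.03846493,  1.51834294, -0.02697929,
        0.9962832 , -0.02003257]), 'qd': array([ 0.00164939,  0.00101528,  0.00052202, -0.00055014,  0.00091135,
        0.00130774,  0.00070559]), 'tau': array([ 4.86963636e-04, -5.63415456e+01,  1.22624706e+00, -1.93443811e+01,
        1.09412265e-02,  1.05574768e-02,  1.10869880e-05]), 'eef_pos': array([210.30223716, 614.39741134, 230.3891434 ]), 'tool_rot': array([-3.13971952e+00,  5.57529335e-05,  2.81174794e+00]), 'force': array([ 0.02201542, -0.45204682,  0.20273524]), 'torque': array([-0.03915741,  0.0754397 ,  0.07232205]), 'gripper_force': 0.0, 'width': 85.6450168603934}
scene [1176.    7.  521.]
post0 [([220.0, 236.0], 0.82, [631.0, -70.0]), ([155.0, 219.0], 0.38, [586.0, -205.0])]
post1 [([220.0, 236.0], 0.82, [631.0, -70.0]), ([155.0, 219.0], 0.38, [586.0, -205.0])]
post2 [([220.0, 236.0], 0.82, [631.0, -70.0]), ([155.0, 219.0], 0.38, [586.0, -205.0])]
lock0_mid [([205.0, 239.0], 0.69, [615.0, -101.0])]
nest0 [([223.0, 238.0], 0.94, [608.0, -67.0]), ([252.0, 261.0], 0.54, 
[... 735 characters left out ...]
 [623.0, -100.0])]
nest0 [([280.0, 236.0], 0.64, [544.0, -131.0]), ([263.0, 333.0], 0.47, [459.0, -423.0])]
pawl_knob [([292.0, 191.0], 0.71, [586.0, -47.0])]
spare_mid [([278.0, 237.0], 0.71, [546.0, -91.0]), ([260.0, 198.0], 0.66, [531.0, 106.0])]
collar [([282.0, 239.0], 0.73, [559.0, -76.0]), ([261.0, 232.0], 0.4, [513.0, -43.0])]
oil [([267.0, 176.0], 0.9, [566.0, 208.0]), ([284.0, 237.0], 0.57, [554.0, -120.0])]
driver [([263.0, 285.0], 0.86, [488.0, -232.0])]
plate [([263.0, 332.0], 0.57, [463.0, -395.0])]
fixture [([287.0, 242.0], 0.86, [570.0, -88.0]), ([284.0, 237.0], 0.47, [567.0, -66.0])]
pawl [([289.0, 190.0], 0.87, [596.0, 35.0])]
wheel [([279.0, 238.0], 0.74, [546.0, -107.0])]
```

View pics/scene0.png

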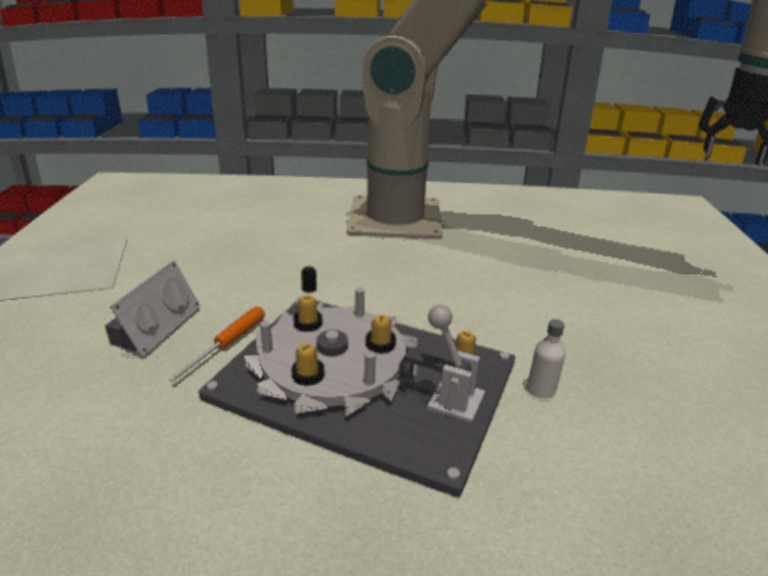

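View pics/side0.png

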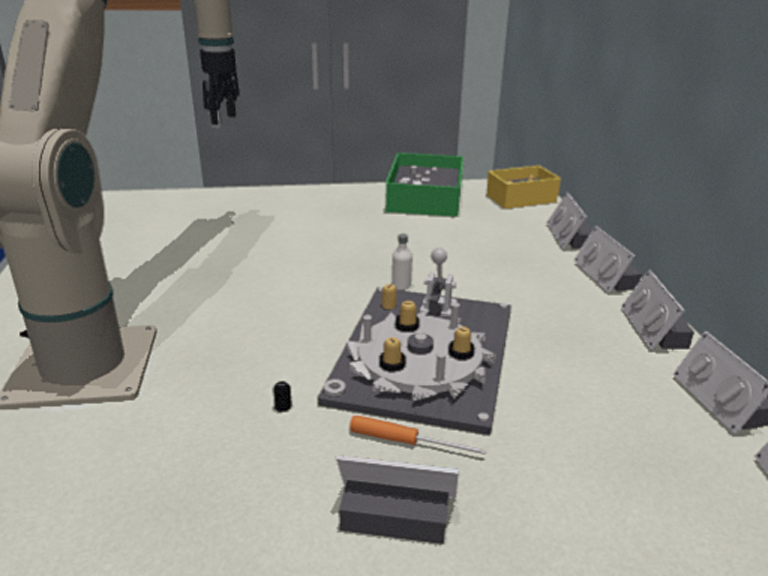

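The scene view shows post tops at about (360,290), (266,325) and (370,356), the knob at (440,316), the brass locks at (308,300), (382,319) and (306,348), and the spare at (466,335). In the side view the knob is at (438,256) and the posts at (367,317), (440,356) and (455,305). All of these are in 1.5x pixels. The black look-alike cylinder stands off the plate at scene (309,278). Next I fit the fixture pose from both views.

```bash
cat > fit.py <<'E'
from h import *
from scipy.optimize import least_squares
def pts(w,knob=(0,151,142.5)):
    P={}
    for i in range(3):
        a=np.radians(60+120*i)+w;P['p%d'%i]=(90*np.cos(a),90*np.sin(a),91)
        a=np.radians(120*i)+w;P['l%d'%i]=(68*np.cos(a),68*np.sin(a),91)
    P['k']=knob
    for n,c in dict(c00=(-135,-135),c10=(135,-135),c11=(135,235),c01=(-135,235)).items():P[n]=(*c,18)
    return P
def world(q,X):
    c,s=np.cos(q[2]),np.sin(q[2]);X=np.atleast_2d(X)
    return np.c_[q[0]+c*X[:,0]-s*X[:,1],q[1]+s*X[:,0]+c*X[:,1],X[:,2]]
E
python3 - <<'E'
from fit import *
S=dict(p1=(360,290),p2=(266,325),p0=(370,356),l2=(308,298),l1=(382,319),l0=(306,348),k=(440,316),c00=(297,301),c10=(204,393),c11=(460,492),c01=(514,355))
D=dict(p1=(367,317),p2=(440,356),p0=(455,305),l1=(408,303),l0=(462,328),l2=(392,341),k=(438,256),c00=(319,404),c10=(490,425),c11=(511,304),c01=(378,291))
C=[(ctrl.get_image('scene'),S),(ctrl.get_image('side'),D)]
def res(q,full=False):
    P=pts(q[3]);r=[]
    for p,O in C:
        u=proj(p,world(q,[P[k] for k in O]));r.append(u-np.array(list(O.values()))/1.5)
    return r if full else np.concatenate(r).ravel()
f=least_squares(res,[570,-50,0,0],loss='soft_l1');print(f.x)
for (p,O),r in zip(C,res(f.x,True)):print({k:v.round(1).tolist() for k,v in zip(O,r)})
p=C[0][0];im=p['img'].copy()
for u in proj(p,world(f.x,list(pts(f.x[3]).values()))): cv2.circle(im,tuple(int(v) for v in u.round()),1,(255,0,0),-1)
p['img']=im;save(p,'crop1.png',(130,180,350,330),3.5)
P=pts(f.x[3]);
for k in P:print(k,world(f.x,P[k])[0].round(1))
np.save('q.npy',f.x)
E
```

```text
[ 5.54750454e+02 -7.65818631e+01 -3.77464337e-01  2.54779497e-03]
{'p1': [0.2, -0.5], 'p2': [-0.6, -1.6], 'p0': [-0.3, -1.3], 'l2': [-0.8, -0.0], 'l1': [-0.5, -0.5], 'l0': [0.1, -0.4], 'k': [-0.2, 0.2], 'c00': [2.4, -3.8], 'c10': [-4.7, -1.8], 'c11': [1.3, -2.5], 'c01': [1.1, -0.8]}
{'p1': [0.7, -0.6], 'p2': [0.8, -1.3], 'p0': [0.7, -0.7], 'l1': [0.4, 0.2], 'l0': [0.9, 0.9], 'l2': [0.7, -0.7], 'k': [0.7, -0.2], 'c00': [-1.4, -5.0], 'c10': [1.8, 0.7], 'c11': [0.5, -0.4], 'c01': [-0.9, -3.5]}
p0 [625.2 -20.5  91. ]
l0 [ 618.  -101.5   91. ]
p1 [471.  -43.6  91. ]
l1 [544.7  -9.3  91. ]
p2 [ 568.1 -165.6   91. ]
l2 [ 501.5 -118.9   91. ]
k [610.4  63.8 142.5]
c00 [ 379.5 -152.3   18. ]
c10 [ 630.5 -251.8   18. ]
c11 [766.9  92.1  18. ]
c01 [515.9 191.6  18. ]
```

View pics/crop1.png

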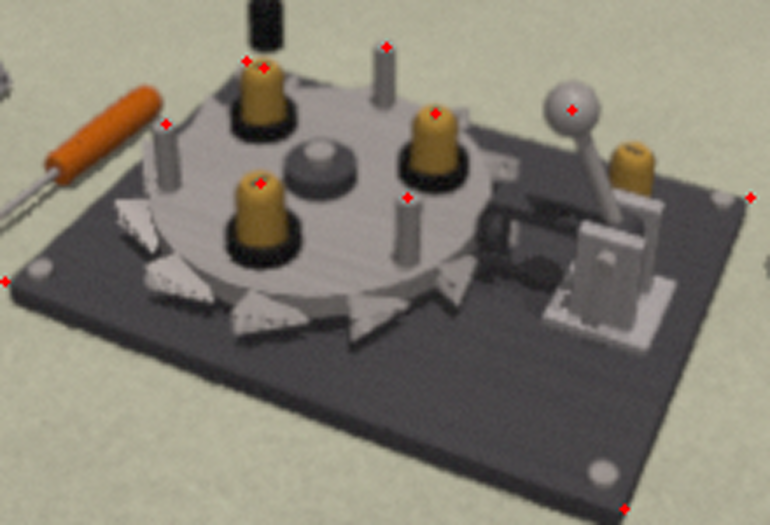

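The fit is good to about 1 px: fixture origin (555,-77), yaw -0.377, wheel about 0. The pushing targets are:
- **Knob:** the only ball on the lever, at scene px (440,316). The bottle cap at (555,327) could be confused with it.
- **Post:** post1, the steel post at (360,290). The brass locks and the black look-alike at (309,278) could be confused with it.

In the crop the red marks sit on the knob and post tops. The tool axes already nearly match the fixture's (x reversed), so I'm moving now.

step_arm([
  [[0,0,0.06,0.19,-0.135,0,1],[0,0,0,-0.19,-0.135,0,1],[0,0,0,-0.19,-0.135,0,1],[0,0,0,-0.19,-0.135,0,1],[0,0,0,-0.19,-0.135,0,1],[0,0,0,-0.19,-0.135,0,1],[0,0,0,-0.19,-0.135,0,1],[0,0,0,-0.19,-0.135,0,1],[0,0,0,-0.19,-0.135,0,1],[0,0,0,-0.19,-0.135,0,1]],
])

```text
clock: 2.6
eef_pos: [349.1, 340.1, 231.6]
tool_rot: [3.141, 0.0, 2.765]
force: [-0.0, 0.8, 0.2]
width: 0.3
gripper_force: 0.0
```

```bash
cat > where.py <<'E'
from fit import *
import sys
q=np.load('q.npy');s=ctrl.read_state();d=s['eef_pos'][:2]-q[:2];c,n=np.cos(q[2]),np.sin(q[2])
f=np.array([c*d[0]+n*d[1],-n*d[0]+c*d[1],s['eef_pos'][2]])
print('fixture tcp',f.round(1),'yaw err',round(s['tool_rot'][2]-(np.pi+q[2]),4),'force',s['force'].round(1),s['clock'])
if len(sys.argv)>3:
    g=np.array([float(a) for a in sys.argv[1:4]])-f;print('shift full-scale',(g*[-1,1,-1]/150).round(3))
E
python3 where.py 0 100 175
```

```text
fixture tcp [-344.7  311.5  231.6] yaw err 0.0006 force [-0.   0.8  0.2] 2.6
shift full-scale [-2.298 -1.41   0.377]
```

step_arm([
  [[0,0,0,-0.19,-0.12,0,1],[0,0,0,-0.19,-0.12,0,1],[0,0,0,-0.19,-0.12,0,1],[0,0,0,-0.19,-0.12,0,1],[0,0,0,-0.19,-0.12,0,1],[0,0,0,-0.19,-0.12,0,1],[0,0,0,-0.19,-0.12,0,1],[0,0,0,-0.19,-0.12,0,1],[0,0,0,-0.19,-0.12,0.09,1],[0,0,0,-0.19,-0.12,0.09,1],[0,0,0,-0.19,-0.12,0.09,1],[0,0,0,-0.2,-0.08,0.09,1]],
])

```text
clock: 3.8
eef_pos: [590.9, 17.5, 176.9]
tool_rot: [-3.141, -0.0, 2.763]
force: [-0.3, 0.2, -0.9]
width: -0.2
gripper_force: 0.0
```

```bash
python3 where.py 0 102 128
```

```text
fixture tcp [ -1.1 100.8 176.9] yaw err -0.0006 force [-0.3  0.2 -0.9] 3.8
shift full-scale [-0.007  0.008  0.326]
```

step_arm([
  [[0,0,0,-0.007,0,0.11,1],[0,0,0,0,0,0.11,1],[0,0,0,0,0,0.106,1],[0,0,0,0,0,0,1],[0,0,0,0,0.05,0,1],[0,0,0,0,0.05,0,1],[0,0,0,0,0.05,0,1],[0,0,0,0,0.05,0,1],[0,0,0,0,0.05,0,1],[0,0,0,0,0,0,1]],
])

```text
clock: 4.8
eef_pos: [605.9, 56.2, 128.6]
tool_rot: [3.14, 0.0, 2.767]
force: [-0.0, 0.7, -0.3]
width: 0.1
gripper_force: 0.1
```

```bash
python3 where.py 0 192 128; python3 - <<'E'
from h import *
p=ctrl.get_image('scene');save(p,'s2.png',(200,130,360,300),3.4)
E
```

```text
fixture tcp [ -1.4 142.3 128.6] yaw err 0.0028 force [-0.   0.7 -0.3] 4.8
shift full-scale [-0.01   0.332  0.004]
```

View pics/s2.png

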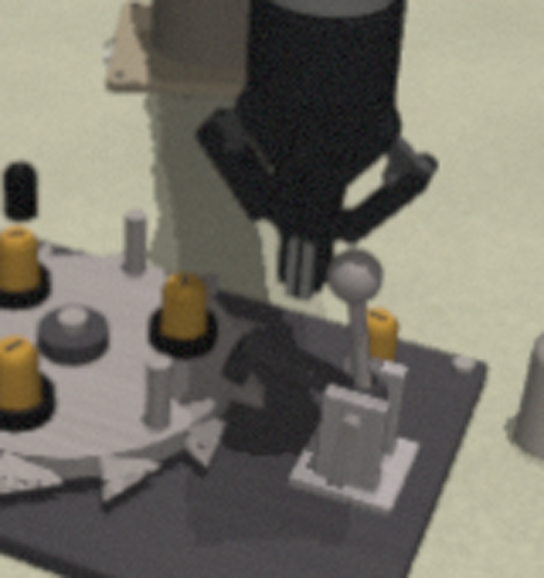

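The closed fingertip is squarely behind the knob (px 355,275), and the lever is already near upright. The gripper's side link passes close over the knob, so I raise the tool a little while continuing to push.

step_arm([
  [[0,0,0,0,0.03,-0.02,1],[0,0,0,0,0.04,-0.02,1],[0,0,0,0,0.04,0,1],[0,0,0,0,0.04,0,1],[0,0,0,0,0.04,0,1],[0,0,0,0,0.04,0,1],[0,0,0,0,0.04,0,1],[0,0,0,0,0.03,0,1],[0,0,0,0,0.02,0,1],[0,0,0,0,0,0,1],[0,0,0,0,-0.06,0,1],[0,0,0,0,-0.06,0,1]],
])

```text
clock: 6.05
eef_pos: [615.8, 80.7, 134.3]
tool_rot: [-3.141, -0.0, 2.764]
force: [-0.5, -0.4, 0.5]
width: 0.0
gripper_force: 0.0
```

```bash
python3 where.py -84 -45 180; python3 - <<'E'
from fit import *
q=np.load('q.npy')
for n in ['scene','side']:
    p=ctrl.get_image(n);print(n,[(r['centre'],r['score']) for r in ctrl.recognise(p,'pawl_knob')][:2])
    for t in (-25,0,32):print(t,proj(p,world(q,(0,185+80*np.sin(np.radians(t)),70+80*np.cos(np.radians(t))))).round())
E
```

```text
fixture tcp [ -1.2 168.7 134.3] yaw err 0.0003 force [-0.5 -0.4  0.5] 6.05
shift full-scale [ 0.552 -1.425 -0.305]
scene [([299.7, 226.5], 0.74)]
-25 [[293. 211.]]
0 [[311. 212.]]
32 [[334. 224.]]
side [([292.6, 179.0], 0.67), ([221.9, 259.9], 0.28)]
-25 [[293. 170.]]
0 [[295. 163.]]
32 [[297. 160.]]
```

step_arm([
  [[0,0,0,0,0,-0.2,1],[0,0,0,0,0,-0.2,1],[0,0,0,0.08,-0.2,0,1],[0,0,0,0.08,-0.2,0,1],[0,0,0,0.08,-0.2,0,1],[0,0,0,0.08,-0.2,0,1],[0,0,0,0.08,-0.2,0,1],[0,0,0,0.08,-0.2,0,1],[0,0,0,0.07,-0.225,0,1],[0,0,0,0,0,0,1]],
])

```text
clock: 7.25
eef_pos: [457.5, -90.3, 194.6]
tool_rot: [-3.139, -0.002, 2.758]
force: [0.4, 0.1, 0.2]
width: 0.1
gripper_force: 0.0
```

```bash
python3 where.py -84 -45 64; python3 - <<'E'
from h import *
p=ctrl.get_image('scene');save(p,'s3.png',(120,130,360,300),3)
E
```

```text
fixture tcp [-85.4 -48.6 194.6] yaw err -0.006 force [0.4 0.1 0.2] 7.25
shift full-scale [-0.009  0.024  0.871]
```

View pics/s3.png

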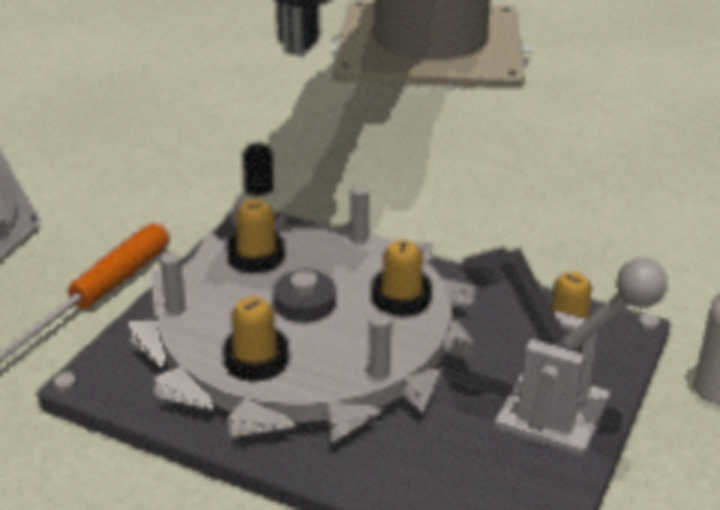

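The lever is thrown back: knob at px (640,283), pawl arm raised at (530,290), and the wheel unmoved. Next I descend behind post1 (px 360,215).

step_arm([
  [[0,0,-0.008,-0.01,0,0.2,1],[0,0,0,0,0,0.22,1],[0,0,0,0,0,0.22,1],[0,0,0,0,0,0.22,1],[0,0,0,0,0,0,1],[0,0,0,0,0.04,0,1],[0,0,0,0,0.04,0,1],[0,0,0,0,0.04,0,1],[0,0,0,0,0,0,1]],
])

```text
clock: 8.2
eef_pos: [470.4, -68.8, 66.7]
tool_rot: [3.14, 0.003, 2.773]
force: [-0.1, -0.4, 0.4]
width: 0.1
gripper_force: 0.0
```

```bash
python3 where.py -84 10 66; python3 - <<'E'
from h import *
p=ctrl.get_image('side');save(p,'s4.png',(200,130,360,290),3.5)
E
```

```text
fixture tcp [-81.3 -23.9  66.7] yaw err 0.0091 force [-0.1 -0.4  0.4] 8.2
shift full-scale [0.018 0.226 0.005]
```

View pics/s4.png

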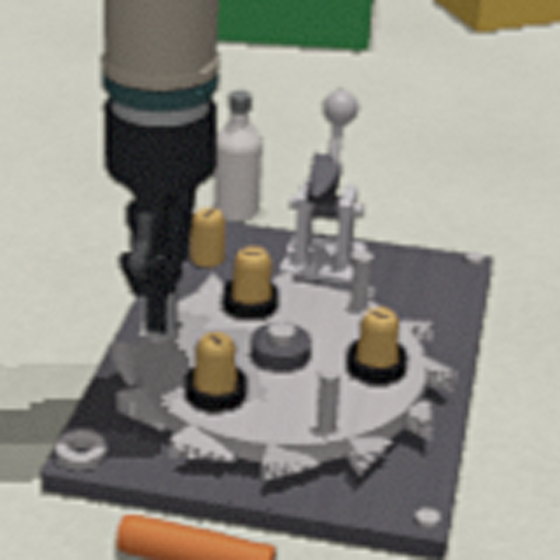

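The finger stands just behind post1, clear of lock2 (px 215,370). Now I push the post in +y, with a check near the end.

step_arm([
  [[0,0,0.005,0.01,0.03,0,1],[0,0,0,0,0.03,0,1],[0,0,0,0,0.03,0,1],[0,0,0,0,0.03,0,1],[0,0,0,0,0.03,0,1],[0,0,0,0,0.03,0,1],[0,0,0,0,0.03,0,1],[0,0,0,0,0.02,0,1],[0,0,0,0,0,0,1]],
])

```text
clock: 9.15
eef_pos: [479.9, -36.5, 65.2]
tool_rot: [3.141, -0.001, 2.768]
force: [-0.9, -0.3, -0.2]
width: 0.3
gripper_force: 0.1
```

```bash
cat > wheel.py <<'E'
from fit import *
# wheel angle by aligning a rendered template: initial picture features are brass lock tops (HSV blobs)
q=np.load('q.npy')
from scipy.optimize import minimize_scalar
tot=[]
for n in ['scene','side']:
    p=ctrl.get_image(n);h=cv2.cvtColor(p['img'],cv2.COLOR_RGB2HSV)
    m=cv2.inRange(h,(14,120,60),(28,255,255));k,_,st,ce=cv2.connectedComponentsWithStats(m)
    B=[ce[i] for i in range(1,k) if st[i,4]>40];B=[b for b in B]
    def cost(w):
        e=[]
        for i in range(3):
            a=w+i*2*np.pi/3
            # visible brass ~ z 60..91, middle 77
            u=proj(p,world(q,(68*np.cos(a),68*np.sin(a),77)))[0]
            e.append(min(min(np.hypot(*(u-b)),8) for b in B))
        return sum(np.square(e))
    ws=np.arange(-.8,.3,.005);c=[cost(w) for w in ws];print(n,len(B),'wheel',ws[np.argmin(c)].round(3),'cost',min(c).round(1))
E
python3 where.py -84 22 66; python3 wheel.py
```

```text
fixture tcp [-84.4   9.6  65.2] yaw err 0.004 force [-0.9 -0.3 -0.2] 9.15
shift full-scale [-0.002  0.083 -0.005]
scene 8 wheel -0.365 cost 19.7
side 5 wheel -0.365 cost 28.6
```

step_arm([
  [[0,0,0,0,0.02,0,1],[0,0,0,0,0.02,0,1],[0,0,0,0,0.02,0,1],[0,0,0,0,0.015,0,1],[0,0,0,0,0,0,1],[0,0,0,0,0,0,1]],
])

```text
clock: 9.85
eef_pos: [484.1, -26.6, 65.4]
tool_rot: [3.141, -0.0, 2.767]
force: [0.8, -2.2, 0.3]
width: -0.0
gripper_force: 0.9
```

```bash
python3 where.py -84 22 66; python3 wheel.py;  python3 - <<'E'
from fit import *
q=np.load('q.npy')
p=ctrl.get_image('scene');im=p['img'].copy()
P=pts(-.5)
for k in ['p0','p1','p2','l0','l1','l2']:cv2.circle(im,tuple(int(v) for v in proj(p,world(q,P[k]))[0].round()),1,(255,0,0),-1)
p['img']=im;save(p,'s5.png',(130,150,350,310),3.6)
E
```

```text
fixture tcp [-84.1  20.4  65.4] yaw err 0.0034 force [ 0.8 -2.2  0.3] 9.85
shift full-scale [-0.001  0.011 -0.004]
scene 8 wheel -0.49 cost 20.6
side 5 wheel -0.495 cost 28.2
```

View pics/s5.png

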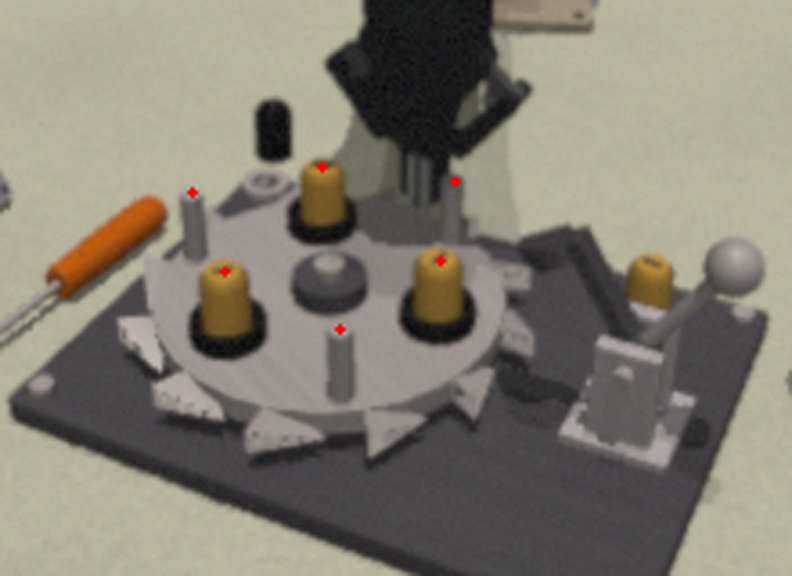

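The red marks drawn for -0.50 rad sit on the posts and locks (post1 top at px 455,181). A last 1.5 mm nudge brings it to about -0.51. Then I retreat, lift, and go over to the far side of the knob.

step_arm([
  [[0,0,0,0,0.01,0,1],[0,0,0,0,0,0,1],[0,0,0,0,-0.1,0,1],[0,0,0,0,-0.1,0,1],[0,0,0,0,0,-0.22,1],[0,0,0,0,0,-0.22,1],[0,0,0,0,0,-0.24,1],[0,0,0,0,0,-0.24,1],[0,0,0,-0.14,0.2,0,1],[0,0,0,-0.14,0.2,0,1],[0,0,0,-0.14,0.2,0,1],[0,0,0,-0.14,0.2,0,1]],
])

```text
clock: 11.2
eef_pos: [596.3, 29.5, 203.4]
tool_rot: [3.141, -0.001, 2.768]
force: [1.4, -0.2, -0.1]
width: -0.4
gripper_force: 0.0
```

```bash
python3 where.py 0 268 200; python3 wheel.py
```

```text
fixture tcp [ -0.5 113.9 203.4] yaw err 0.0043 force [ 1.4 -0.2 -0.1] 11.2
shift full-scale [-0.003  1.027  0.023]
scene 9 wheel -0.505 cost 19.6
side 5 wheel -0.51 cost 27.9
```

Wheel at about -0.51. Next I go over the knob and descend outside it.

step_arm([
  [[0,0,0.003,0,0.2,0,1],[0,0,0,0,0.21,0,1],[0,0,0,0,0.21,0,1],[0,0,0,0,0.21,0,1],[0,0,0,0,0.21,0,1],[0,0,0,0,0,0,1],[0,0,0,0,0,0.12,1],[0,0,0,0,0,0.12,1],[0,0,0,0,0,0.12,1],[0,0,0,0,0,0.11,1],[0,0,0,0,0,0,1]],
])

```text
clock: 12.4
eef_pos: [650.2, 171.4, 130.2]
tool_rot: [-3.138, -0.006, 2.764]
force: [-0.1, 0.4, -0.3]
width: 0.0
gripper_force: 0.0
```

```bash
python3 where.py 0 182 133; python3 - <<'E'
from h import *
p=ctrl.get_image('scene');save(p,'s6.png',(220,120,400,290),3.2)
E
```

```text
fixture tcp [ -2.7 265.7 130.2] yaw err 0.0003 force [-0.1  0.4 -0.3] 12.4
shift full-scale [-0.018 -0.558 -0.019]
```

View pics/s6.png

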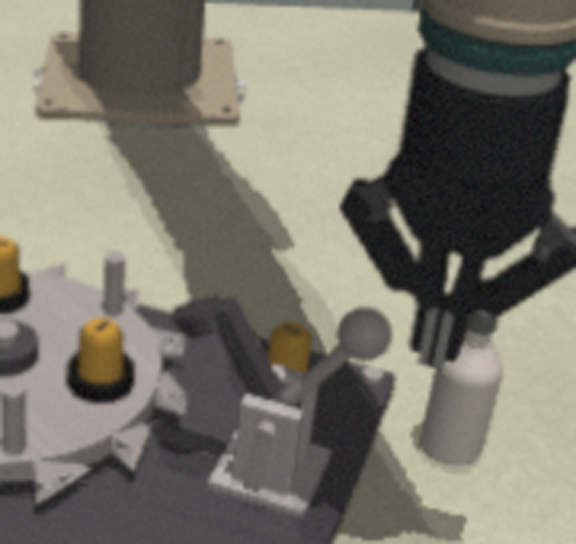

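The finger is outside the knob (px 365,333) and clear of the bottle. I push the lever back over.

step_arm([
  [[0,0,0,-0.018,-0.04,-0.02,1],[0,0,0,0,-0.045,0,1],[0,0,0,0,-0.045,0,1],[0,0,0,0,-0.045,0,1],[0,0,0,0,-0.045,0,1],[0,0,0,0,-0.045,0,1],[0,0,0,0,-0.045,0,1],[0,0,0,0,-0.045,0,1],[0,0,0,0,-0.045,0,1],[0,0,0,0,-0.045,0,1],[0,0,0,0,-0.045,0,1],[0,0,0,0,0,0,1]],
])

```text
clock: 13.65
eef_pos: [636.8, 118.0, 152.5]
tool_rot: [3.112, 0.014, 2.77]
force: [-12.4, 20.3, 73.5]
width: -0.1
gripper_force: 30.0
```

step_arm([
  [[0,0,0,0,0.1,0,1],[0,0,0,0,0.1,0,1],[0,0,0,0,0.1,0,1],[0,0,0,0,0.1,-0.1,1],[0,0,0,0,0,-0.2,1],[0,0,0,0,0,-0.2,1],[0,0,0,0,0.1,-0.2,1],[0,0,0,0,0.2,0,1],[0,0,0,0,0.2,0,1],[0,0,0,0,0,0,1]],
])

```text
clock: 14.65
eef_pos: [677.8, 234.3, 239.0]
tool_rot: [3.139, -0.003, 2.77]
force: [-0.3, 0.5, 0.1]
width: 0.2
gripper_force: 0.0
```

```bash
python3 where.py; python3 wheel.py; python3 - <<'E'
from fit import *
q=np.load('q.npy')
a,b=ctrl.get_image('scene'),ctrl.get_image('side')
for p in (a,b):
    im=p['img'].copy();P=pts(-.51)
    for k in ['k','p0','p1','p2','l0','l1','l2']:cv2.circle(im,tuple(int(v) for v in proj(p,world(q,P[k]))[0].round()),1,(255,0,0),-1)
    p['img']=im
c=np.hstack([a['img'][170:300,160:390],cv2.resize(b['img'][140:290,200:360],None,fx=130/150,fy=130/150)])
cv2.imwrite('pics/s7.png',cv2.resize(c,(800,int(130*800/c.shape[1])),interpolation=cv2.INTER_CUBIC)[:,:,::-1])
E
```

```text
fixture tcp [-2.000e-01  3.343e+02  2.390e+02] yaw err 0.0059 force [-0.3  0.5  0.1] 14.65
scene 12 wheel -0.505 cost 21.1
side 5 wheel -0.51 cost 27.3
```

View pics/s7.png

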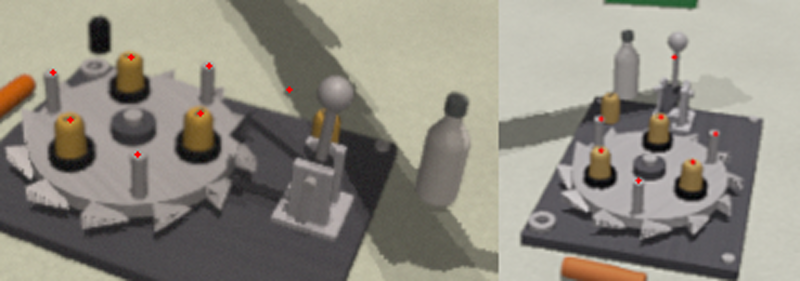

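The first attempt jammed: the fingertip rode up on the knob under the gripper's outward-sloping link. The lever now stands almost upright (knob at scene px about 314,213, pawl about 0.5), and the wheel is still at -0.51 with nothing disturbed. I'll turn the tool 90° so the smooth narrow side of the fingers pushes, with no link over the knob.

step_arm([
  [[0,0,0.182,0,0,0,1],[0,0,0.182,0,0,0,1],[0,0,0.182,0,0,0,1],[0,0,0.182,0,0,0,1],[0,0,0.182,0,0,0,1],[0,0,0.182,0,0,0,1],[0,0,0.182,0,0,0,1],[0,0,0.182,0,0,0,1],[0,0,0.182,0,0,0,1],[0,0,0.182,0,0,0,1],[0,0,0.18,0,0,0,1],[0,0,0,0,0,0,1]],
])

```text
clock: 16.05
eef_pos: [678.2, 226.9, 240.7]
tool_rot: [3.142, 0.001, 1.191]
force: [0.0, 0.4, -0.2]
width: 0.0
gripper_force: 0.0
```

```bash
python3 where.py 0 255 128; python3 - <<'E'
from fit import *
q=np.load('q.npy');print(ctrl.read_state()['qpos'].round(2))
for n in ['scene','side']:
    p=ctrl.get_image(n);print([(r['centre'].round() if hasattr(r['centre'],'round') else r['centre'],r['score']) for r in ctrl.recognise(p,'pawl_knob')][:2])
p=ctrl.get_image('scene');g=cv2.cvtColor(p['img'],cv2.COLOR_RGB2GRAY)[195:235,280:345]
c=cv2.HoughCircles(cv2.resize(g,None,fx=4,fy=4,interpolation=cv2.INTER_CUBIC),cv2.HOUGH_GRADIENT,1,100,param1=80,param2=15,minRadius=22,maxRadius=45)
print(c/4+[280,195,0] if c is not None else None)
for t in (-25,-10,0,5,10,15):print(t,proj(p,world(q,(0,185+80*np.sin(np.radians(t)),70+80*np.cos(np.radians(t))))).round(1))
E
```

```text
fixture tcp [  2.9 327.6 240.7] yaw err -1.5728 force [ 0.   0.4 -0.2] 16.05
shift full-scale [ 0.019 -0.484  0.751]
[-0.63  0.78  0.55  1.3  -0.41  1.17 -0.44]
[([308.4, 226.5], 0.64)]
[([292.3, 182.6], 0.8)]
[[[314.375      213.375        8.30000019]]]
-25 [[293.3 210.9]]
-10 [[304.  210.7]]
0 [[311.4 212.1]]
5 [[315.2 213.2]]
10 [[318.8 214.6]]
15 [[322.4 216.2]]
```

step_arm([
  [[0,0,0,-0.17,-0.02,0,1],[0,0,0,-0.17,0,0,1],[0,0,0,-0.17,0,0,1],[0,0,0,0,0,0.19,1],[0,0,0,0,0,0.19,1],[0,0,0,0,0,0.19,1],[0,0,0,0,0,0.19,1],[0,0,0,0,0,0,1],[0,0,0,-0.04,0,0,1],[0,0,0,-0.04,0,0,1],[0,0,0,-0.04,0,0,1],[0,0,0,0,0,0,1]],
])

```text
clock: 17.5
eef_pos: [641.2, 140.0, 128.5]
tool_rot: [3.14, -0.0, 1.192]
force: [-0.3, 0.5, 0.7]
width: 0.1
gripper_force: 0.0
```

```bash
python3 where.py 0 188 125
```

```text
fixture tcp [  0.5 233.2 128.5] yaw err -1.5722 force [-0.3  0.5  0.7] 17.5
shift full-scale [ 0.003 -0.301  0.023]
```

step_arm([
  [[0,0,0,-0.03,0,0.02,1],[0,0,0,-0.03,0,0,1],[0,0,0,-0.03,0,0,1],[0,0,0,-0.03,0,0,1],[0,0,0,-0.03,0,0,1],[0,0,0,0,0,0,1]],
])

```text
clock: 18.1
eef_pos: [632.3, 119.7, 124.0]
tool_rot: [3.142, 0.001, 1.193]
force: [0.1, -0.0, 0.5]
width: -0.5
gripper_force: 0.0
```

```bash
python3 where.py 0 188 125
```

```text
fixture tcp [ -0.3 211.  124. ] yaw err -1.5715 force [ 0.1 -0.   0.5] 18.1
shift full-scale [-0.002 -0.154 -0.007]
```

No jam, so I continue.

step_arm([
  [[0,0,0,-0.03,0,0,1],[0,0,0,-0.03,0,0,1],[0,0,0,-0.03,0,0,1],[0,0,0,-0.03,0,0,1],[0,0,0,-0.03,0,0,1],[0,0,0,0,0,0,1]],
])

```text
clock: 18.7
eef_pos: [623.9, 98.8, 124.0]
tool_rot: [3.142, 0.001, 1.193]
force: [-0.2, 0.1, 0.5]
width: -0.0
gripper_force: 0.0
```

step_arm([
  [[0,0,0,0.1,0,0,1],[0,0,0,0.15,0,0,1],[0,0,0,0.15,0,0,1],[0,0,0,0.1,0,-0.1,1],[0,0,0,0,0,-0.2,1],[0,0,0,0,0,-0.2,1],[0,0,0,0.1,0,-0.2,1],[0,0,0,0.2,0,0,1],[0,0,0,0,0,0,1]],
])

```text
clock: 19.6
eef_pos: [669.3, 219.5, 229.6]
tool_rot: [3.141, -0.006, 1.202]
force: [-0.2, 1.2, -0.0]
width: -0.1
gripper_force: 0.0
```

```bash
python3 where.py; python3 wheel.py; python3 - <<'E'
from fit import *
q=np.load('q.npy')
a,b=ctrl.get_image('scene'),ctrl.get_image('side')
for p in (a,b):
    im=p['img'].copy();P=pts(-.51)
    for k in ['k','p0','p1','p2','l0','l1','l2']:cv2.circle(im,tuple(int(v) for v in proj(p,world(q,P[k]))[0].round()),0,(255,0,0),-1)
    p['img']=im
A=cv2.resize(a['img'][185:305,190:330],None,fx=3.2,fy=3.2,interpolation=cv2.INTER_CUBIC);B=cv2.resize(b['img'][150:270,225:345],None,fx=2.9,fy=3.2,interpolation=cv2.INTER_CUBIC)
cv2.imwrite('pics/s8.png',np.hstack([A,B])[:,:800,::-1])
E
```

```text
fixture tcp [ -2.6 317.4 229.6] yaw err -1.5625 force [-0.2  1.2 -0. ] 19.6
scene 10 wheel -0.505 cost 21.6
side 5 wheel -0.51 cost 25.2
```

View pics/s8.png

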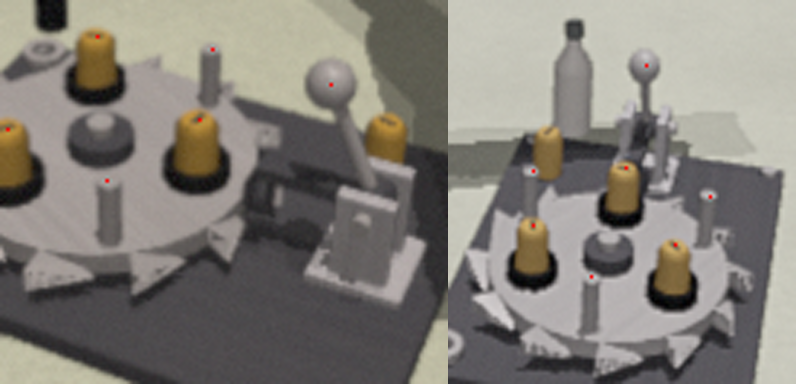

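The knob sits exactly on the pawl-down mark (left px 331,85; right px 646,66). The wheel is one notch back, the locks stand in their nests, and the arm is clear. I hand it in.

```bash
python3 -c "from cell import ctrl; print(ctrl.finish_job())"
```

```text
the job is handed in; nothing more can be done
None
```

The job is handed in: the wheel is one notch back (about -0.51 rad), the pawl is down in the next gap, and the arm is clear, but my first push on the lever's return jammed on the knob (about 73 N up at the wrist, contact part not identified), so the 40 N limit on the gripper's body may have been passed.

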